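# Offer up the cover of a junction box

## Robot

A 6-joint arm with a two-finger parallel gripper is mounted at the origin on a cart in front of the work surface, level with it; the furniture and walls round the work are solid. World frame = base frame: x ahead of the robot, y to its left, z up, the work surface at z = 0. Lengths are in m, angles in rad, forces in N, time in s.
With the tool pointing down it reaches from about 0.35 to 0.775 m from the base axis. Payload 5.5 kg.
Tool frame: the origin (TCP) lies on the mounting face of the last link; the fingertips stand 173 mm ahead of it and the grasp point (between the pads) lies 155 mm ahead of it; z points along the fingers, y is the line along which they close (so a half turn about z gives the same grasp; the last joint's range is limited). The gripper opens to 85 mm and grips with 20 to 120 N. Pads are 22 mm wide; open, the fingers measure 114 mm over their backs; the gripper's body (76 mm by 85 mm) begins 54 mm behind the grasp point. The pads swing forward as they close: fully open they stand 13 mm farther back than shut.
Start: joints at [1.209, 0.313, 0.046, 1.304, 0, 1.431], TCP at [0.127, 0.561, 0.405] pointing down, gripper open.
Joint ranges: [-2.76, 2.76], [-0.86, 1.69], [-1.03, 1.26], [-2.2, 2.34], [-1.47, 1.5], [-3.14, 3.14]. Speed limits (rad/s): [2.57, 2.57, 3.14, 3.14, 3.14, 3.14].

## Interface

Orientations are given as a unit quaternion [w, x, y, z].
In Python, from station import observe, capture, get_calibration, hand_in, search_frame, spot_point gives the robot as it stands. The module is installed in compiled form; this text tells all that it offers.
- The arm moves only by the tool drive_tool, never from a script. Its argument "increments" is text: rows parted by semicolons, each of 7 numbers parted by spaces: the turn, a rotation vector about the tool's x, y, z in rad, then the shift along the tool's x, y, z in m, then the finger opening in m, from 0 to 0.0854. In form: rx ry rz x y z gripper; .... A call has exactly 10 rows; each row is the pose to reach, as a shift and turn from the pose commanded when the call began, along the tool's axes at that moment; what a row does not reach only later rows make up. A row lasts 1/8 s, in which the tool goes at most 62.5 mm and 10.7 degrees, less where a joint would pass 70% of its speed; a pose out of reach is approached as far as the arm can. A call with a gripper value outside its range is refused whole. The fingers move at their own pace and stop on an object; "force" is the grip in N (left out, the last holds). Time passes only in rows, so rows that repeat a pose let the fingers close, or fill a call up. It gives the time, the measured TCP pose, the force, the opening and the grip force at its end, in the units of the state.
- observe(): the state, without advancing time (a new reading comes with each control period).
- capture(name): name is "side" or "top"; returns (picture, depth): 480x640x3 uint8, blue, green, red; 480x640 float32, m along the optical axis (not along the pixel's ray), 0 where there is no reading.
- get_calibration(name): a dict with "fx", "fy", "cx", "cy" (pixels), "dist" ([k1, k2, p1, p2, k3] as OpenCV has them; the pictures are not rectified), "world_to_cam" (4x4, takes a point from world to camera coordinates). Camera axes: x right, y down, z forward; pixel columns grow to the right and rows downward; lengths in m; the calibration is good to about 2 mm. A picture is of the moment at which its call begins. get_calibration takes no time and is no camera call.
- hand_in(): hands the job in; it is judged then, once.
Trained networks look in the newest picture that a camera, given by its name, has taken for a name from the list of things; names that differ only in an ending like _2 or _b are one class to them, and where a whole thing is asked for, a point or a joint stands for the part that bears it (a point fixed in the world has none). Each returns a list of dicts, best first, with "conf" (0 to 1); they miss things now and then, are a little off and sometimes report something else, mostly with a low value. They report only what shows in the picture. A call takes as long as a camera call. They do not tell look-alikes from the thing itself.
- search_frame(camera, target): "at" ([x, y, z] in m, in the coordinates of the camera as it stood for that picture, good to about 4 mm: the middle of the surface that is visible of it).
- spot_point(camera, target): "at" ([x, y, z] in m, in the coordinates of the camera as it stood for that picture, good to about 4 mm: a listed point, or the origin of a listed thing).
The state is a dict: "time": time; "qpos": joint angles; "qvel": joint speeds; "joint_torque": joint torques, N m; "position": TCP position; "ee_rot": TCP orientation; "ft_force": force on the tool from outside, world axes, zero at the start; "wrist_torque": the same for the moment, N m; "opening": finger opening in m; "grip_force": force on a finger pad.
Only numpy, scipy, OpenCV 4.12 (cv2) and the standard library are available. Lean on these libraries where they do the work, as an engineer would, in place of code of your own. Each camera call takes 0.05 s, during which the arm holds its last target. There are 200 camera calls.

## Task

Set the white terminal strip on the narrow raised rail inside the open grey junction box, centred and lying along the rail, and let go of it. Then take the aluminium cover plate by its handle and hold it level about a centimetre above the box, touching nothing, with its four holes over the four threaded holes in the corners of the box so that a workmate can start the screws; finish still holding it there. Leave the brass weight, the rocker switch and the screwdriver where they are.

Things in the scene. Friction and masses are not known exactly. Their poses are not given: they have to be found in the camera images.
- junction_box: open grey junction box fixed to the bench, 150 (x) x 120 (y) x 55 (z) mm, walls 4 mm. Origin: centre of its underside, x along its long side, z up. In each corner a 15 mm boss, level with the rim, with a threaded brass insert. In the middle, along x, a rail 78 mm long, 14 mm wide, its flat top 27 mm below the rim. A cable gland sticks out 16 mm at +x, low ears 14 mm at both ends.
- rail_top (a point): centre of the rail's top face, 28 mm above the bench; axes as the box
- thread0 (a point): centre of the threaded hole (5 mm) at the top of the box's corner boss, at (+62, +47, 55) mm in the box frame
- thread1 (a point): centre of the threaded hole (5 mm) at the top of the box's corner boss, at (-62, +47, 55) mm in the box frame
- thread2 (a point): centre of the threaded hole (5 mm) at the top of the box's corner boss, at (-62, -47, 55) mm in the box frame
- thread3 (a point): centre of the threaded hole (5 mm) at the top of the box's corner boss, at (+62, -47, 55) mm in the box frame
- cover: loose aluminium cover plate, 150 (x) x 120 (y) x 4 mm, about 0.24 kg, lying flat with its handle up. Origin: centre of its underside, z up. Black bridge handle over the centre along x: a bar 80 mm long (x), 12 mm wide (y), from 26 to 40 mm above the underside, on two posts at x = -34 and +34 mm. Grip it across y at the middle. It fits the box either way round (half turn).
- hole0 (a point): centre, on the underside, of a 9 mm through hole of the cover, at (+62, +47, 0) mm in the cover frame
- hole1 (a point): centre, on the underside, of a 9 mm through hole of the cover, at (-62, +47, 0) mm in the cover frame
- hole2 (a point): centre, on the underside, of a 9 mm through hole of the cover, at (-62, -47, 0) mm in the cover frame
- hole3 (a point): centre, on the underside, of a 9 mm through hole of the cover, at (+62, -47, 0) mm in the cover frame
- terminal_strip: loose white terminal strip, 18 (x) x 72 (y) x 17 (z) mm, about 0.03 kg, lying flat on the bench, terminals up. Origin: centre of its underside, y along its length. Grip it across x. Either end may go either way on the rail. Beyond it stands a fixed instrument 225 mm high, filling x > 0.52, -0.57 < y < -0.11 (m, robot base frame): keep clear of it.
- weight_200: bystander: brass weight, 28 mm across, 46 mm high, standing; origin centre of its underside
- switch_0: bystander: black rocker switch with a red rocker, 34 x 31 x 25 mm; origin centre of its underside
- driver_red: bystander: screwdriver with a brown handle, lying, 26 x 190 (y) x 27 mm; origin under its centre
Things that resemble listed ones, but are neither listed nor needed, are in the scene too. Leave any orange or purple look-alike of the terminal_strip alone.

How it is judged:
On the way, in this order (a step that is already met when the one before it is completed fails the run):
1. the terminal strip lies on the rail, released (horizontal distance between terminal_strip and rail_top below 0.005 m and z of terminal_strip in the frame of rail_top between -0.003 and 0.004 m and angle between the y axis of terminal_strip and the x axis of junction_box, either way round below 0.12 rad and angle between terminal_strip's own z axis and vertical below 0.1 rad and contact force between terminal_strip and the fingers below 0.2 N and linear speed of terminal_strip below 0.03 m/s), for 0.2 s.
2. the cover hovers over the box with its holes over the threads (((horizontal distance between hole0 and thread0 below 0.004 m and horizontal distance between hole1 and thread1 below 0.004 m and horizontal distance between hole2 and thread2 below 0.004 m and horizontal distance between hole3 and thread3 below 0.004 m) or (horizontal distance between hole0 and thread2 below 0.004 m and horizontal distance between hole1 and thread3 below 0.004 m and horizontal distance between hole2 and thread0 below 0.004 m and horizontal distance between hole3 and thread1 below 0.004 m)) and angle between cover's own z axis and vertical below 0.06 rad and height (world z) of hole0 between 0.058 and 0.077 m and height (world z) of hole1 between 0.058 and 0.077 m and height (world z) of hole2 between 0.058 and 0.077 m and height (world z) of hole3 between 0.058 and 0.077 m and contact force between cover and the fingers above 1 N and contact force between cover and junction_box below 0.05 N and contact force between cover and terminal_strip below 0.05 N and linear speed of cover below 0.02 m/s), for 0.3 s.
At the end, for the whole second after the job is handed in: Strip flat on the rail, released, within 5 mm of its centre and 0.12 rad of its direction. Cover held still by the fingers, level within 0.06 rad, undersides of its holes 3 to 22 mm above the rim, each hole within 4 mm horizontally of a threaded hole, touching neither box nor strip (all of step 1 and all of step 2); the arm keeps its last pose, push and grip.
It fails at once if weight_200 is pushed more than 20 mm away (distance of weight_200 from where it was at the start of the episode above 0.02 m).
It fails at once if switch_0 is pushed more than 20 mm away (distance of switch_0 from where it was at the start of the episode above 0.02 m).
It fails at once if driver_red is pushed more than 20 mm away (distance of driver_red from where it was at the start of the episode above 0.02 m).
It also fails if it takes over 59 s, if anything falls off the work surface, if the arm or the gripper's body presses on something with over 40 N, if the wrist force passes 120 N, or if a joint passes its speed limit or range.

## Working session

There is one attempt and no reset: what is moved stays moved. The work goes in short steps, Python scripts to look and compute and a tool call to move; the robot and the scene stay as the last step left them, time stands still between calls to the robot, and variables do not carry over. Pictures are saved under pics/ and viewed, at most 10 in all, crops included, and the job is handed in when it is done.

Besides the shell and the picture viewer there is one more tool, called after ">>>" as name(argument=value, ...) on one line, values as JSON. drive_tool: Moves the arm, as the interface text tells. Its arguments: {"type":"object","properties":{"increments":{"type":"string"},"force":{"type":"number"}},"required":["increments"]}

```bash
mkdir -p pics; cat > h.py <<'E'
import numpy as np, cv2
from station import *
from scipy.spatial.transform import Rotation as R
def w(cam,p):
    T=np.linalg.inv(get_calibration(cam)["world_to_cam"]); return T[:3,:3]@np.array(p)+T[:3,3]
def cloud(cam,depth):
    c=get_calibration(cam); K=np.array([[c["fx"],0,c["cx"]],[0,c["fy"],c["cy"]],[0,0,1]])
    v,u=np.mgrid[:480,:640]; uv=np.stack([u,v],-1).reshape(-1,1,2).astype(np.float64)
    n=cv2.undistortPoints(uv,K,np.array(c["dist"],float)).reshape(480,640,2)
    P=np.dstack([n*depth[...,None],depth]); T=np.linalg.inv(c["world_to_cam"])
    return P@T[:3,:3].T+T[:3,3]
E
python3 - <<'E'
from h import *
print(observe())
for c in ["top","side"]:
    im,d=capture(c); cv2.imwrite(f"pics/{c}0.png",im); np.savez(f"{c}0.npz",im=im,P=cloud(c,d),d=d)
    print(c, get_calibration(c)["world_to_cam"].round(3).tolist())
    for t in ["junction_box","rail_top","cover","terminal_strip","weight_200","switch_0","driver_red"]:
        print(t,[(w(c,r["at"]).round(3).tolist(),round(r["conf"],2)) for r in spot_point(c,t)[:4]])
E
```

```text
{'time': 0.0, 'qpos': array([ 1.20941726e+00,  3.14027384e-01,  4.49682057e-02,  1.30355681e+00,
       -6.39956378e-06,  1.43117687e+00]), 'qvel': array([-3.11128441e-04,  1.02460312e-03, -1.29582895e-03,  7.02514241e-04,
        4.23843477e-05, -1.15973187e-03]), 'joint_torque': array([-6.86765779e-04, -4.80628645e+01,  2.98532742e+01,  1.94523262e-02,
       -2.30507139e-04, -9.73290867e-06]), 'position': array([0.12642421, 0.56073966, 0.4037888 ]), 'ee_rot': array([-2.22436526e-04,  1.10652697e-01,  9.93858719e-01, -8.82229411e-04]), 'ft_force': array([-0.62128931,  0.62903188, -0.68907805]), 'wrist_torque': array([ 0.01120356, -0.00494842,  0.02116023]), 'grip_force': 0.0, 'opening': 0.08571720251432657}
top [[0.038, -0.999, -0.001, -0.124], [-0.974, -0.037, -0.222, 0.579], [0.222, 0.009, -0.975, 1.035], [0.0, 0.0, 0.0, 1.0]]
junction_box [([0.53, 0.238, 0.005], 0.67), ([0.462, 0.272, 0.061], 0.38)]
rail_top [([0.527, 0.239, 0.029], 0.79)]
cover [([0.488, 0.028, -0.002], 0.8)]
terminal_strip [([0.654, 0.093, 0.003], 0.7), ([0.451, -0.302, -0.001], 0.63)]
weight_200 [([0.604, 0.205, 0.053], 0.58), ([0.738, 0.031, 0.001], 0.45)]
switch_0 [([0.731, 0.163, 0.0], 0.53), ([0.563, -0.007, 0.002], 0.33)]
driver_red [([0.445, -0.532, -0.0], 0.95), ([0.486, 0.029, -0.002], 0.52)]
side [[-0.998, -0.057, 0.009, 0.575], [-0.033, 0.448, -0.893, 0.148], [0.047, -0.892, -0.449, 1.732], [0.0, 0.0, 0.0, 1.0]]
junction_box [([0.531, 0.237, -0.002], 0.55), ([0.444, -0.532, 0.001], 0.5)]
rail_top [([0.529, 0.238, 0.029], 0.84), ([0.439, -0.033, -0.004], 0.25)]
cover [([0.495, 0.029, 0.001], 0.87)]
terminal_strip [([0.46, -0.191, -0.004], 0.61), ([0.45, -0.3, -0.0], 0.51), ([0.65, 0.091, 0.001], 0.51)]
weight_200 [([0.737, 0.032, -0.001], 0.65)]
switch_0 [([0.73, 0.165, 0.001], 0.52)]
driver_red [([0.447, -0.533, -0.001], 0.67)]
```

View pics/top0.png

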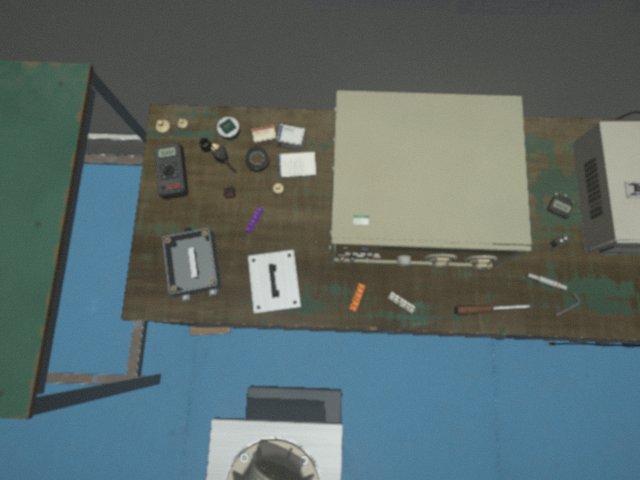

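View pics/side0.png

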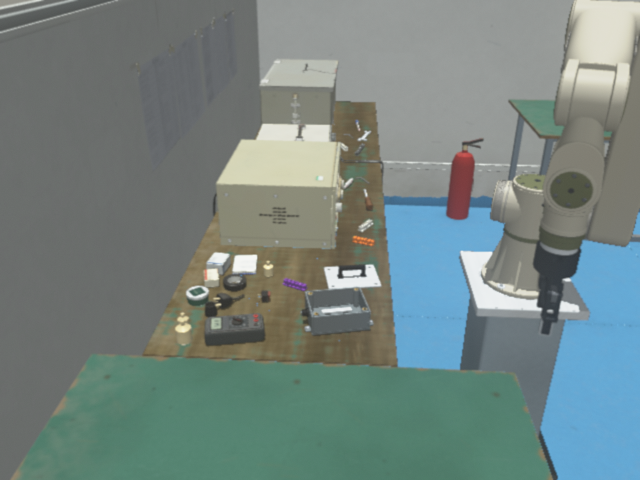

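The top view shows the white strip at (401,302), the orange and purple look-alikes at (357,297) and (255,220), the box at (190,262) with its pale rail, and the cover at (274,281). In the side view the path looks clear. Next I'll refine the poses with ortho views.

```bash
cat >> h.py <<'E'
def ortho(cam,im,cx,cy,z,half,s=0.0005):
    """top-down view of plane z: col -> -y, row -> -x"""
    c=get_calibration(cam); K=np.array([[c["fx"],0,c["cx"]],[0,c["fy"],c["cy"]],[0,0,1]])
    n=int(2*half/s); r,q=np.mgrid[:n,:n]
    X=np.stack([cx+half-r*s,cy+half-q*s,np.full(r.shape,z)],-1).reshape(-1,3).astype(float)
    T=c["world_to_cam"]; uv,_=cv2.projectPoints(X,cv2.Rodrigues(T[:3,:3])[0],T[:3,3],K,np.array(c["dist"],float))
    m=uv.reshape(n,n,2).astype(np.float32)
    return cv2.remap(im,m[...,0],m[...,1],cv2.INTER_CUBIC)
E
python3 - <<'E'
from h import *
tiles=[]
for c in ["top","side"]:
    im=np.load(f"{c}0.npz")["im"]
    a=[ortho(c,im,.452,-.301,.017,.1),ortho(c,im,.528,.238,.055,.1),ortho(c,im,.492,.029,.004,.1)]
    tiles.append(np.hstack([cv2.resize(x,(266,266)) for x in a]))
cv2.imwrite("pics/o.png",np.vstack(tiles))
z=np.load("top0.npz");P=z["P"];im=z["im"].astype(int)
print("z bench",np.median(P[315:320,330:345,2]))
def rect(mask,n):
    k,l,st,_=cv2.connectedComponentsWithStats(mask.astype(np.uint8)); i=1+np.argmax(st[1:,4]); q=P[l==i]
    r=cv2.minAreaRect(q[:,:2].astype(np.float32)*1000); print(n,len(q),r,q.mean(0).round(4),np.median(q[:,2]))
def near(x,y,r): return np.hypot(P[...,0]-x,P[...,1]-y)<r
sat=im.max(2)-im.min(2)
rect(near(.452,-.301,.06)&(P[...,2]>.009)&(P[...,2]<.04),"strip")
rect(near(.492,.029,.11)&(im.min(2)>140),"cover")
rect(near(.49,.029,.06)&(P[...,2]>.02),"handle")
rect(near(.528,.238,.14)&(P[...,2]>.045)&(P[...,2]<.07),"rim")
rect(near(.528,.238,.05)&(im.min(2)>130),"rail")
E
```

```text
z bench -0.0003300845330120872
strip 136 ((448.1870422363281, -302.4786682128906), (70.04288482666016, 15.45581340789795), 58.49276351928711) [ 0.4483 -0.3033  0.0157] 0.015842028878926717
cover 2489 ((493.163330078125, 29.37470245361328), (152.9684295654297, 122.64913940429688), 10.195454597473145) [0.4912 0.0284 0.0039] 0.0038910004802987785
handle 167 ((491.19720458984375, 27.218080520629883), (79.80596923828125, 12.108376502990723), 10.473270416259766) [0.4903 0.0264 0.0383] 0.039159030011943985
rim 626 ((528.5914916992188, 236.90194702148438), (151.17575073242188, 123.18270874023438), 12.953228950500488) [0.5277 0.2392 0.053 ] 0.05352341296621632
rail 215 ((532.8715209960938, 242.65232849121094), (88.19393920898438, 25.37747573852539), 12.057771682739258) [0.5299 0.2395 0.0246] 0.02760464628466197
```

View pics/o.png

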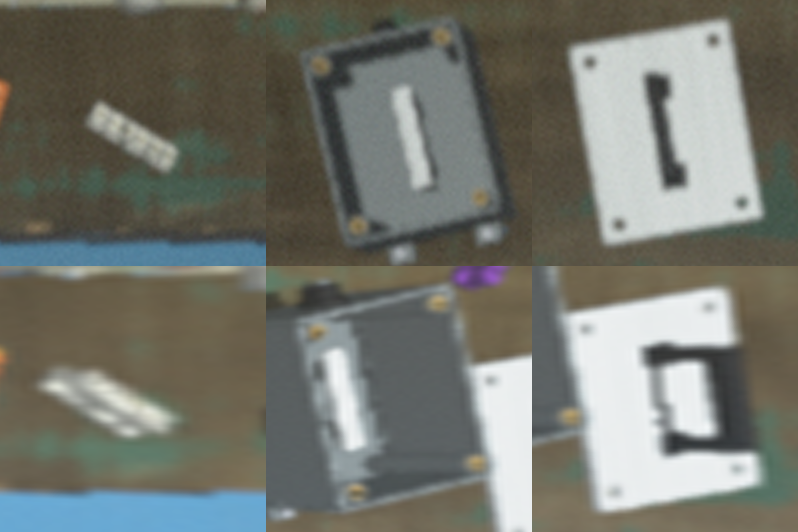

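Top row (top camera): strip, box with four brass inserts, and cover with four holes. All are sharp and consistent. I'll now fit the inserts, holes, and strip sub-pixel.

```bash
cat >> h.py <<'E'
def fit(local,pts):
    a,b=np.array(local,float),np.array(pts); ac,bc=a.mean(0),b.mean(0); A,B=a-ac,b-bc
    th=np.arctan2((A[:,0]*B[:,1]-A[:,1]*B[:,0]).sum(),(A*B).sum()); c,s=np.cos(th),np.sin(th)
    t=bc-np.array([[c,-s],[s,c]])@ac; return t,th,np.linalg.norm(B-A@np.array([[c,s],[-s,c]]),axis=1)
L4=np.array([[62,47],[-62,47],[-62,-47],[62,-47]])/1000.
def marks(cam,im,cx,cy,th,z,kind,s=0.0005,h=.1,r=.012):
    o=ortho(cam,im,cx,cy,z,h,s).astype(float); out=[]
    n=o.shape[0]; rr,qq=np.mgrid[:n,:n]; X=cx+h-rr*s; Y=cy+h-qq*s
    Rm=np.array([[np.cos(th),-np.sin(th)],[np.sin(th),np.cos(th)]])
    for p in L4@Rm.T+[cx,cy]:
        m=np.hypot(X-p[0],Y-p[1])<r
        v=(o[...,2]-o[...,0]) if kind=="brass" else -o.mean(2)
        b=np.percentile(v[m],70 if kind=="brass" else 60); wt=np.where(m,np.clip(v-b-0.35*(v[m].max()-b),0,None),0)
        out.append([(wt*X).sum()/wt.sum(),(wt*Y).sum()/wt.sum()])
    return np.array(out)
E
python3 - <<'E'
from h import *
for c in ["top","side"]:
    im=np.load(f"{c}0.npz")["im"]
    for n,cx,cy,th,z,k in [("box",.528,.238,.22,.055,"brass"),("cover",.492,.029,.18,.002 if c=="side" else .003,"hole")]:
        for _ in range(2):
            m=marks(c,im,cx,cy,th,z,k); t,a,e=fit(L4,m); cx,cy,th=*t,a
        print(c,n,t.round(4),a.round(4),(e*1000).round(1))
    # strip: bright mask in ortho at top height
    o=ortho(c,im,.452,-.301,.015,.06,.0005); g=o.min(2).astype(np.uint8)
    _,mk=cv2.threshold(g,0,255,cv2.THRESH_OTSU); k,l,st,_=cv2.connectedComponentsWithStats(mk)
    i=l[120,120] or 1+np.argmax(st[1:,4]); r,q=np.nonzero(l==i)
    pts=np.stack([.452+.06-r*.0005,-.301+.06-q*.0005],1)
    ev,V=np.linalg.eigh(np.cov(pts.T)); print(c,"strip",pts.mean(0).round(4),cv2.minAreaRect((pts*1000).astype(np.float32)),np.arctan2(V[1,1],V[0,1]))
s=observe(); print(s["position"],R.from_quat(s["ee_rot"],scalar_first=True).as_matrix().round(4))
E
```

```text
top box [0.5294 0.2375] 0.228 [0.3 0.4 0.7 0.6]
top cover [0.4926 0.0286] 0.1768 [0.1 0.1 0.2 0.3]
top strip [ 0.4492 -0.3015] ((449.0149230957031, -301.4212951660156), (74.52737426757812, 22.331266403198242), 59.56576919555664) 1.0252670141192988
side box [0.5302 0.2397] 0.2363 [0.7 1.8 0.5 0.8]
side cover [0.4955 0.0291] 0.2192 [1.4 3.5 6.8 4.1]
side strip [ 0.4486 -0.2882] ((448.2566833496094, -287.32867431640625), (99.25336456298828, 34.238136291503906), 61.189208984375) 1.1661292454037064
[0.12651722 0.56093499 0.40476432] [[-9.755e-01  2.200e-01  1.000e-04]
 [ 2.200e-01  9.755e-01  2.000e-04]
 [-0.000e+00  2.000e-04 -1.000e+00]]
```

>>> drive_tool(increments="0 0 -1.25 -0.366 -0.288 0.05 0.045; 0 0 -1.25 -0.366 -0.288 0.05 0.045; 0 0 -1.25 -0.366 -0.288 0.05 0.045; 0 0 -1.25 -0.366 -0.288 0.05 0.045; 0 0 -1.25 -0.366 -0.288 0.05 0.045; 0 0 -1.25 -0.366 -0.288 0.05 0.045; 0 0 -1.25 -0.366 -0.288 0.05 0.045; 0 0 -1.25 -0.366 -0.288 0.05 0.045; 0 0 -1.25 -0.412 -0.4 0.05 0.045; 0 0 -1.25 -0.412 -0.4 0.05 0.045", force=30)

```text
time: 2.05
position: [0.4378, 0.0913, 0.3549]
ee_rot: [0.0, -0.492, 0.871, -0.0]
ft_force: [0.7, 0.2, 0.4]
opening: 0.0451
grip_force: 0.0
```

```bash
cat >> h.py <<'E'
def go(x,y,z,psi,gz=True):
    """row to reach TCP x,y with grasp-point height z, finger line at psi, tool down (assumes settled)"""
    s=observe(); M=R.from_quat(s["ee_rot"],scalar_first=True)
    T=R.from_matrix(np.array([[np.cos(psi+np.pi/2),np.cos(psi),0],[np.sin(psi+np.pi/2),np.sin(psi),0],[0,0,-1]]))
    T2=T*R.from_euler("z",np.pi)
    c=[(M.inv()*q).as_rotvec() for q in (T,T2)]; rv=min(c,key=np.linalg.norm)
    d=M.inv().apply(np.array([x,y,z+.155])-s["position"])
    print("t",round(s["time"],2),"pos",s["position"].round(4),"q",s["qpos"].round(2),"op",round(s["opening"],4),"gf",round(s["grip_force"],1),"F",s["ft_force"].round(1))
    print("row",np.round(np.r_[rv,d],4).tolist())
E
python3 - <<'E'
from h import *
go(.449,-.3018,.12,2.601)
E
```

```text
t 2.05 pos [0.4378 0.0913 0.3549] q [ 0.03  0.09 -0.36  1.12  0.   -1.  ] op 0.0451 gf 0.0 F [0.7 0.2 0.4]
row [-0.0005, 0.0005, -0.0017, 0.331, -0.2125, 0.0799]
```

>>> drive_tool(increments="0 0 0 0.324 -0.205 0.08 0.045; 0 0 0 0.324 -0.205 0.08 0.045; 0 0 0 0.324 -0.205 0.08 0.045; 0 0 0 0.324 -0.205 0.08 0.045; 0 0 0 0.324 -0.205 0.08 0.045; 0 0 0 0.324 -0.205 0.08 0.045; 0 0 0 0.324 -0.205 0.08 0.045; 0 0 0 0.324 -0.205 0.08 0.045; 0 0 0 0.324 -0.205 0.08 0.045; 0 0 0 0.324 -0.205 0.08 0.045")

```text
time: 3.3
position: [0.4458, -0.2885, 0.2754]
ee_rot: [0.0, -0.493, 0.87, -0.0]
ft_force: [0.0, 0.2, -0.2]
opening: 0.0448
grip_force: 0.0
```

```bash
python3 - <<'E'
from h import *
go(.449,-.3018,.008,2.601)
E
```

```text
t 3.3 pos [ 0.4458 -0.2885  0.2754] q [-0.73  0.3  -0.3   0.97  0.   -1.76] op 0.0448 gf 0.0 F [ 0.   0.2 -0.2]
row [-0.0002, 0.0003, 0.0002, 0.0098, -0.0096, 0.1124]
```

>>> drive_tool(increments="0 0 0 0 0 0.03 0.045; 0 0 0 0 0 0.03 0.045; 0 0 0 0 0 0.06 0.045; 0 0 0 0 0 0.06 0.045; 0 0 0 0 0 0.08 0.045; 0 0 0 0 0 0.08 0.045; 0 0 0 0 0 0.08 0.045; 0 0 0 0 0 0.08 0.045; 0 0 0 0 0 0.08 0.045; 0 0 0 0 0 0.08 0.045")

```text
time: 4.55
position: [0.4456, -0.2902, 0.1952]
ee_rot: [0.0, -0.492, 0.871, -0.0]
ft_force: [0.1, 0.6, -0.5]
opening: 0.0449
grip_force: 0.0
```

```bash
python3 - <<'E'
from h import *
go(.449,-.3018,.022,2.601)
c="top"; im,d=capture(c); P=cloud(c,d); 
o=cv2.resize(ortho(c,im,.449,-.3018,.017,.08,.0004),(400,400))
im2,d=capture("side"); o2=cv2.resize(im2[190:260,320:400],(400,350)); o2=cv2.copyMakeBorder(o2,0,50,0,0,0)
cv2.imwrite("pics/p1.png",np.hstack([o,o2]))
E
```

```text
t 4.55 pos [ 0.4456 -0.2902  0.1952] q [-0.73  0.39 -0.4   0.78  0.   -1.76] op 0.0449 gf 0.0 F [ 0.1  0.6 -0.5]
row [-0.0003, 0.0, -0.002, 0.0082, -0.0089, 0.0182]
```

View pics/p1.png

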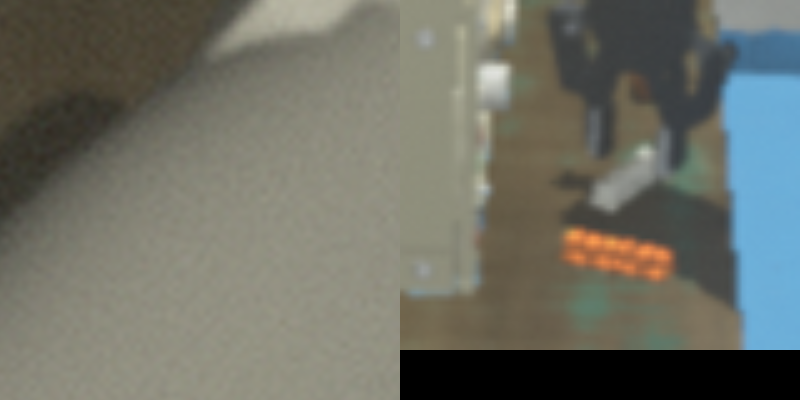

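The side crop shows the open fingers around the strip, just above it, with the orange look-alike clear. The move fell short by about 12 mm sideways, so I'll correct that and then descend.

>>> drive_tool(increments="0 0 0 0.008 -0.009 0 0.045; 0 0 0 0.008 -0.009 0 0.045; 0 0 0 0.008 -0.009 0 0.045; 0 0 0 0.008 -0.009 0.01 0.045; 0 0 0 0.008 -0.009 0.018 0.045; 0 0 0 0.008 -0.009 0.018 0.045; 0 0 0 0.008 -0.009 0.018 0.045; 0 0 0 0.008 -0.009 0.018 0.045; 0 0 0 0.008 -0.009 0.018 0.045; 0 0 0 0.008 -0.009 0.018 0.045")

```text
time: 5.9
position: [0.4492, -0.3016, 0.177]
ee_rot: [0.0, -0.492, 0.871, -0.0]
ft_force: [-0.8, -0.1, 0.0]
opening: 0.0451
grip_force: 0.0
```

```bash
python3 - <<'E'
from h import *
go(.449,-.3018,.022,2.601)
im2,d=capture("side"); cv2.imwrite("pics/p2.png",cv2.resize(im2[200:255,335:395],(600,550)))
E
```

```text
t 5.9 pos [ 0.4492 -0.3016  0.177 ] q [-0.74  0.43 -0.39  0.75  0.   -1.77] op 0.0451 gf 0.0 F [-0.8 -0.1  0. ]
row [-0.0004, 0.0, -0.002, 0.0002, 0.0001, 0.0]
```

View pics/p2.png

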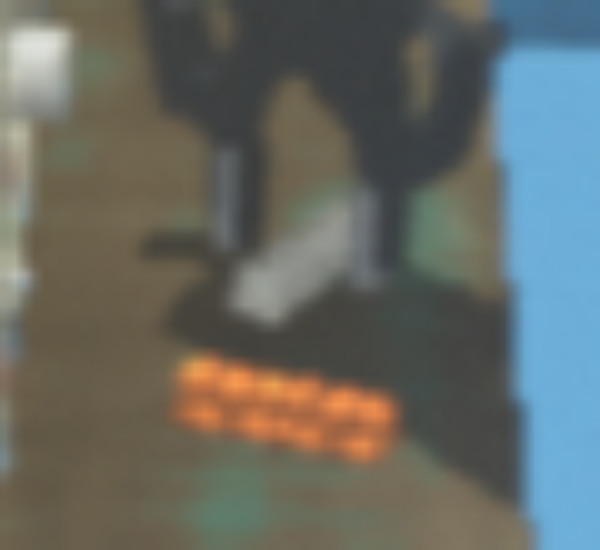

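The strip lies between the two fingers. I'll close on it and lift.

>>> drive_tool(increments="0 0 0 0 0 0 0; 0 0 0 0 0 0 0; 0 0 0 0 0 0 0; 0 0 0 0 0 0 0; 0 0 0 0 0 0 0; 0 0 0 0 0 0 0; 0 0 0 0 0 -0.03 0; 0 0 0 0 0 -0.08 0; 0 0 0 0 0 -0.12 0; 0 0 0 0 0 -0.12 0", force=30)

```text
time: 7.2
position: [0.4501, -0.3024, 0.3001]
ee_rot: [0.001, -0.492, 0.871, -0.003]
ft_force: [-0.4, -0.2, -1.3]
opening: 0.0172
grip_force: 30.0
```

```bash
python3 - <<'E'
from h import *
go(.5296,.238,.142,1.80)
E
```

```text
t 7.2 pos [ 0.4501 -0.3024  0.3001] q [-0.74  0.3  -0.23  1.03  0.   -1.77] op 0.0172 gf 30.0 F [-0.4 -0.2 -1.3]
row [-0.0064, 0.0014, 0.7991, -0.5039, 0.211, 0.0012]
```

>>> drive_tool(increments="0 0 0.1 -0.209 0.137 0 0; 0 0 0.2 -0.209 0.137 0 0; 0 0 0.4 -0.209 0.137 0 0; 0 0 0.6 -0.209 0.137 0 0; 0 0 0.799 -0.504 0.211 0 0; 0 0 0.799 -0.504 0.211 0 0; 0 0 0.799 -0.504 0.211 0 0; 0 0 0.799 -0.504 0.211 0 0; 0 0 0.799 -0.504 0.211 0 0; 0 0 0.799 -0.504 0.211 0 0")

```text
time: 8.45
position: [0.5286, 0.2422, 0.295]
ee_rot: [-0.001, -0.116, 0.993, 0.0]
ft_force: [0.8, -2.0, -0.6]
opening: 0.0174
grip_force: 30.0
```

```bash
python3 - <<'E'
from h import *
go(.5296,.238,.10,1.80)
E
```

```text
t 8.45 pos [0.5286 0.2422 0.295 ] q [ 0.29  0.38 -0.13  1.06  0.    0.06] op 0.0174 gf 30.0 F [ 0.8 -2.  -0.6]
row [0.0004, -0.0017, 0.0043, -0.0001, -0.0043, 0.04]
```

>>> drive_tool(increments="0 0 0.004 0 -0.004 0.04 0; 0 0 0.004 0 -0.004 0.04 0; 0 0 0.004 0 -0.004 0.04 0; 0 0 0.004 0 -0.004 0.04 0; 0 0 0.004 0 -0.004 0.04 0; 0 0 0.004 0 -0.004 0.06 0; 0 0 0.004 0 -0.004 0.06 0; 0 0 0.004 0 -0.004 0.06 0; 0 0 0.004 0 -0.004 0.06 0; 0 0 0.004 0 -0.004 0.06 0")

```text
time: 9.7
position: [0.5298, 0.2352, 0.2375]
ee_rot: [0.001, -0.112, 0.994, 0.0]
ft_force: [0.1, 0.3, -0.4]
opening: 0.0173
grip_force: 30.0
```

```bash
python3 - <<'E'
from h import *
go(.5296,.238,.051,1.80)
for c in ["side","top"]:
    im2,d=capture(c)
    print([(w(c,r["at"]).round(4).tolist(),round(r["conf"],2)) for r in spot_point(c,"terminal_strip")[:4]])
    if c=="side": cv2.imwrite("pics/p3.png",cv2.resize(im2[250:340,290:390],(700,600)))
    if c=="top": cv2.imwrite("pics/p3t.png",cv2.resize(im2[220:310,150:240],(600,600)))
E
```

```text
t 9.7 pos [0.5298 0.2352 0.2375] q [ 0.28  0.42 -0.22  0.93  0.    0.05] op 0.0173 gf 30.0 F [ 0.1  0.3 -0.4]
row [0.0002, 0.001, -0.004, -0.0004, 0.0028, 0.0315]
[([0.6516, 0.0916, -0.0017], 0.6), ([0.5298, 0.2358, 0.0616], 0.55)]
[([0.6538, 0.0905, 0.0001], 0.67), ([0.4552, -0.1902, 0.0011], 0.62), ([0.4914, 0.0273, -0.0025], 0.53), ([0.5298, 0.2327, 0.06], 0.43)]
```

View pics/p3.png

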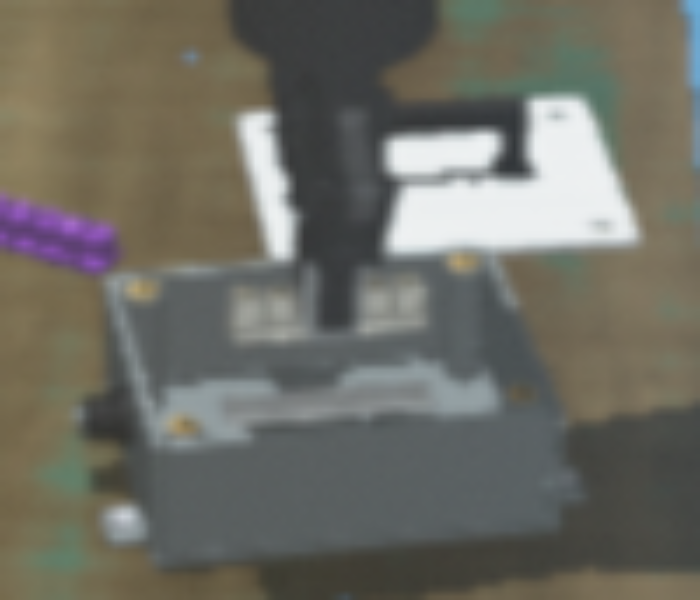

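The strip is held level, gripped at its middle, parallel to the rail and directly over it. Lowering now.

>>> drive_tool(increments="0 0 -0.004 0 0.003 0 0; 0 0 -0.004 0 0.003 0 0; 0 0 -0.004 0 0.003 0.01 0; 0 0 -0.004 0 0.003 0.02 0; 0 0 -0.004 0 0.003 0.028 0; 0 0 -0.004 0 0.003 0.03 0; 0 0 -0.004 0 0.003 0.03 0; 0 0 -0.004 0 0.003 0.03 0; 0 0 -0.004 0 0.003 0.03 0; 0 0 -0.004 0 0.003 0.03 0")

```text
time: 11.15
position: [0.529, 0.238, 0.2072]
ee_rot: [0.0, -0.114, 0.993, 0.0]
ft_force: [-0.0, -0.2, -0.8]
opening: 0.0172
grip_force: 30.0
```

```bash
python3 - <<'E'
from h import *
go(.5296,.238,.05,1.80)
E
```

```text
t 11.15 pos [0.529  0.238  0.2072] q [ 0.28  0.45 -0.26  0.86  0.    0.06] op 0.0172 gf 30.0 F [-0.  -0.2 -0.8]
row [0.0001, 0.0005, 0.0, -0.0006, -0.0002, 0.0022]
```

>>> drive_tool(increments="0 0 0 0 0 0.001 0; 0 0 0 0 0 0.002 0; 0 0 0 0 0 0.0025 0; 0 0 0 0 0 0.0025 0; 0 0 0 0 0 0.0025 0; 0 0 0 0 0 0.0025 0.03; 0 0 0 0 0 0.0025 0.04; 0 0 0 0 0 0.0025 0.04; 0 0 0 0 0 -0.01 0.04; 0 0 0 0 0 -0.06 0.04", force=20)

```text
time: 12.4
position: [0.5276, 0.2376, 0.2652]
ee_rot: [-0.003, -0.114, 0.993, -0.001]
ft_force: [0.7, 0.8, 0.5]
opening: 0.0401
grip_force: 0.0
```

```bash
python3 - <<'E'
from h import *
go(.4926,.0286,.12,1.748)
E
```

```text
t 12.4 pos [0.5276 0.2376 0.2652] q [ 0.28  0.4  -0.18  1.    0.    0.06] op 0.0401 gf 0.0 F [0.7 0.8 0.5]
row [-0.0004, -0.0065, 0.0519, 0.0816, -0.1955, -0.0092]
```

>>> drive_tool(increments="0 0 0 0 0 -0.01 0.04; 0 0 0.052 0.04 -0.1 -0.01 0.04; 0 0 0.052 0.082 -0.196 -0.01 0.04; 0 0 0.052 0.082 -0.196 -0.01 0.04; 0 0 0.052 0.082 -0.196 -0.01 0.04; 0 0 0.052 0.082 -0.196 -0.01 0.04; 0 0 0.052 0.082 -0.196 -0.01 0.04; 0 0 0.052 0.082 -0.196 -0.01 0.04; 0 0 0.052 0.082 -0.196 -0.01 0.04; 0 0 0.052 0.082 -0.196 -0.01 0.04")

```text
time: 13.65
position: [0.4937, 0.0291, 0.2768]
ee_rot: [-0.0, -0.089, 0.996, 0.0]
ft_force: [-0.2, 0.2, -0.2]
opening: 0.04
grip_force: 0.0
```

```bash
python3 - <<'E'
from h import *
go(.4926,.0286,.033,1.748)
c="top"; im,d=capture(c); P=cloud(c,d); np.savez("top1.npz",im=im,P=P)
cx,cy,th=.5296,.238,.23
for _ in range(2):
    m=marks(c,im,cx,cy,th,.055,"brass"); t,a,e=fit(L4,m); cx,cy,th=*t,a
print("box",t.round(4),a.round(4),(e*1000).round(1))
s=(np.hypot(P[...,0]-cx,P[...,1]-cy)<.05)&(P[...,2]>.038)&(P[...,2]<.052)
q=P[s]; r=cv2.minAreaRect((q[:,:2]*1000).astype(np.float32)); print(len(q),r,q.mean(0).round(4))
print([(w(c,r["at"]).round(4).tolist(),round(r["conf"],2)) for r in spot_point(c,"terminal_strip")[:4]])
o1=ortho(c,im,.5296,.238,.045,.08,.0004); o2=ortho(c,im,.4926,.0286,.038,.08,.0004)
cv2.imwrite("pics/p4.png",np.hstack([o1,o2]))
E
```

```text
t 13.65 pos [0.4937 0.0291 0.2768] q [-0.1   0.24 -0.38  0.95  0.   -0.28] op 0.04 gf 0.0 F [-0.2  0.2 -0.2]
row [0.0002, -0.0001, 0.0012, 0.0011, -0.0004, 0.0888]
box [0.5284 0.2358] 0.2423 [1.8 1.6 0.3 0.2]
0 ((0.0, 0.0), (0.0, 0.0), 0.0) [nan nan nan]
[([0.4573, -0.1899, 0.0026], 0.73)]<stdin>:9: RuntimeWarning: Mean of empty slice.
  ret = um.true_divide(
```

View pics/p4.png

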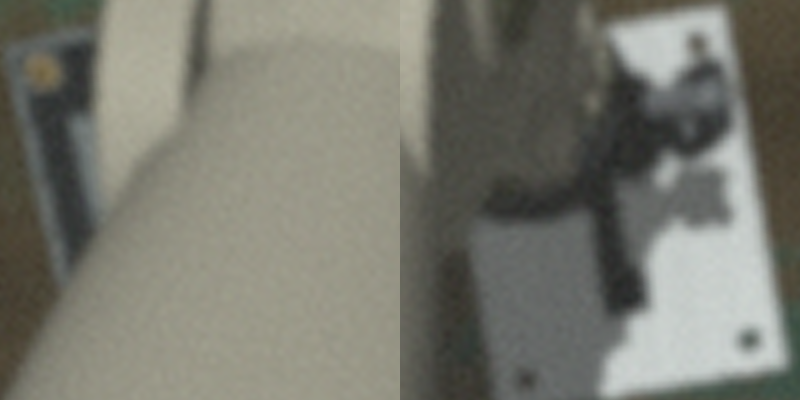

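The arm hides the box from the top camera, so I'll step aside for an unobstructed check.

>>> drive_tool(increments="0 0 0 0.08 -0.16 0 0.04; 0 0 0 0.08 -0.16 0 0.04; 0 0 0 0.08 -0.16 0 0.04; 0 0 0 0.08 -0.16 0 0.04; 0 0 0 0.08 -0.16 0 0.04; 0 0 0 0.08 -0.16 0 0.04; 0 0 0 0.08 -0.16 0 0.04; 0 0 0 0.08 -0.16 0 0.04; 0 0 0 0.08 -0.16 0 0.04; 0 0 0 0.08 -0.16 0 0.04")

```text
time: 15.0
position: [0.4431, -0.1429, 0.2769]
ee_rot: [0.0, -0.089, 0.996, 0.0]
ft_force: [0.3, 0.6, -0.2]
opening: 0.0402
grip_force: 0.0
```

```bash
python3 - <<'E'
from h import *
go(.4926,.0286,.12,1.748)
c="top"; im,d=capture(c); P=cloud(c,d); np.savez("top1.npz",im=im,P=P)
for n,cx,cy,th,z,k in [("box",.5296,.238,.23,.055,"brass"),("cover",.4926,.0286,.177,.003,"hole")]:
    for _ in range(2):
        m=marks(c,im,cx,cy,th,z,k); t,a,e=fit(L4,m); cx,cy,th=*t,a
    print(n,t.round(4),a.round(4),(e*1000).round(1))
s=(np.hypot(P[...,0]-.5296,P[...,1]-.238)<.045)&(P[...,2]>.036)&(P[...,2]<.052)
q=P[s]; r=cv2.minAreaRect((q[:,:2]*1000).astype(np.float32)); print(len(q),r,q.mean(0).round(4))
o=ortho(c,im,.5296,.238,.045,.06,.0005); g=o.min(2)
mk=(g>140).astype(np.uint8); k,l,st,ce=cv2.connectedComponentsWithStats(mk); i=1+np.argmax(st[1:,4]); rr,qq=np.nonzero(l==i)
pts=np.stack([.5296+.06-rr*.0005,.238+.06-qq*.0005],1); ev,V=np.linalg.eigh(np.cov(pts.T))
print(pts.mean(0).round(4),cv2.minAreaRect((pts*1000).astype(np.float32)),np.arctan2(V[1,1],V[0,1]))
print([(w(c,r["at"]).round(4).tolist(),round(r["conf"],2)) for r in spot_point(c,"terminal_strip")[:4]])
cv2.imwrite("pics/p5.png",np.hstack([cv2.resize(ortho(c,im,.5296,.238,.045,.08),(400,400)),cv2.resize(ortho(c,im,.4926,.0286,.004,.08),(400,400))]))
E
```

```text
t 15.0 pos [ 0.4431 -0.1429  0.2769] q [-0.48  0.19 -0.45  0.93  0.   -0.66] op 0.0402 gf 0.0 F [ 0.3  0.6 -0.2]
row [0.0001, 0.0, 0.0003, -0.079, 0.1601, 0.0019]
box [0.5295 0.2374] 0.2277 [0.3 0.3 0.5 0.5]
cover [0.4948 0.0308] 0.1763 [2.8 3.1 9.  3.1]
153 ((528.5846557617188, 236.39064025878906), (70.23474884033203, 17.73975944519043), 13.49014663696289) [0.5273 0.2374 0.0429]
[0.529  0.2354] ((527.20654296875, 234.5507049560547), (76.23896026611328, 20.152286529541016), 13.348733901977539) -2.8921848996140396
[([0.5319, 0.2365, 0.0265], 0.81), ([0.6556, 0.0905, 0.0014], 0.66), ([0.4417, -0.0299, 0.004], 0.48), ([0.5626, -0.009, -0.0001], 0.16)]
```

View pics/p5.png

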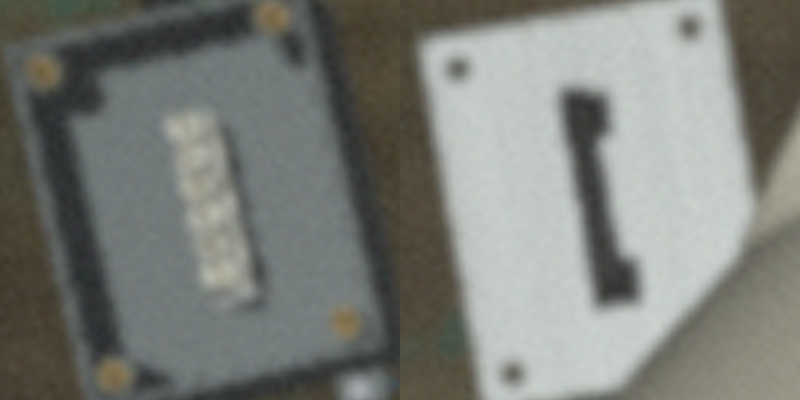

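The strip sits on the rail, centred within about 1.5 mm and aligned within 0.01 rad. The cover hasn't moved. Going back to it.

>>> drive_tool(increments="0 0 0 -0.079 0.16 0 0.04; 0 0 0 -0.079 0.16 0 0.04; 0 0 0 -0.079 0.16 0 0.04; 0 0 0 -0.079 0.16 0 0.04; 0 0 0 -0.079 0.16 0 0.04; 0 0 0 -0.079 0.16 0.04 0.04; 0 0 0 -0.079 0.16 0.04 0.04; 0 0 0 -0.079 0.16 0.04 0.04; 0 0 0 -0.079 0.16 0.04 0.04; 0 0 0 -0.079 0.16 0.04 0.04")

```text
time: 16.35
position: [0.4931, 0.028, 0.2379]
ee_rot: [0.001, -0.088, 0.996, -0.0]
ft_force: [-0.1, -0.0, -0.7]
opening: 0.0401
grip_force: 0.0
```

```bash
python3 - <<'E'
from h import *
go(.4926,.0286,.033,1.748)
E
```

```text
t 16.35 pos [0.4931 0.028  0.2379] q [-0.11  0.28 -0.44  0.85  0.   -0.28] op 0.0401 gf 0.0 F [-0.1 -0.  -0.7]
row [-0.0004, 0.0018, -0.0004, 0.0005, 0.0007, 0.0499]
```

>>> drive_tool(increments="0 0 0 0 0 0.02 0.04; 0 0 0 0 0 0.04 0.04; 0 0 0 0 0 0.05 0.04; 0 0 0 0 0 0.05 0.04; 0 0 0 0 0 0.05 0.04; 0 0 0 0 0 0.05 0.0; 0 0 0 0 0 0.05 0; 0 0 0 0 0 0.05 0; 0 0 0 0 0 0.05 0; 0 0 0 0 0 0.05 0", force=60)

```text
time: 17.6
position: [0.493, 0.0284, 0.1877]
ee_rot: [0.001, -0.089, 0.996, 0.0]
ft_force: [-1.5, 0.8, 5.6]
opening: 0.0108
grip_force: 59.4
```

```bash
python3 - <<'E'
from h import *
go(.5295,.2375,.16,.228+np.pi/2)
E
```

```text
t 17.6 pos [0.493  0.0284 0.1877] q [-0.11  0.34 -0.5   0.73  0.   -0.28] op 0.0108 gf 59.4 F [-1.5  0.8  5.6]
row [-0.0001, 0.0015, -0.0507, -0.073, 0.1994, -0.1272]
```

>>> drive_tool(increments="0 0 0 0 0 -0.04 0; 0 0 0 0 0 -0.08 0; 0 0 0 0 0 -0.11 0; 0 0 0 0 0 -0.125 0; 0 0 -0.02 -0.02 0.05 -0.125 0; 0 0 -0.03 -0.037 0.1 -0.125 0; 0 0 -0.051 -0.055 0.15 -0.125 0; 0 0 -0.051 -0.069 0.185 -0.125 0; 0 0 -0.051 -0.073 0.199 -0.125 0; 0 0 -0.051 -0.073 0.199 -0.125 0")

```text
time: 18.85
position: [0.5289, 0.2374, 0.3107]
ee_rot: [-0.001, -0.115, 0.993, -0.0]
ft_force: [0.6, 1.0, -3.4]
opening: 0.0106
grip_force: 59.5
```

```bash
python3 - <<'E'
from h import *
go(.5299,.2373,.098,.228+np.pi/2)
E
```

```text
t 18.85 pos [0.5289 0.2374 0.3107] q [ 0.28  0.37 -0.11  1.09 -0.    0.05] op 0.0106 gf 59.5 F [ 0.6  1.  -3.4]
row [-0.0005, -0.0023, 0.0016, -0.001, -0.0003, 0.0577]
```

>>> drive_tool(increments="0 0 0.001 -0.001 0 0.01 0; 0 0 0.001 -0.001 0 0.02 0; 0 0 0.001 -0.001 0 0.03 0; 0 0 0.001 -0.001 0 0.037 0; 0 0 0.001 -0.001 0 0.038 0; 0 0 0.001 -0.001 0 0.038 0; 0 0 0.001 -0.001 0 0.038 0; 0 0 0.001 -0.001 0 0.038 0; 0 0 0.001 -0.001 0 0.038 0; 0 0 0.001 -0.001 0 0.038 0")

```text
time: 20.1
position: [0.5304, 0.2373, 0.274]
ee_rot: [0.0, -0.113, 0.994, 0.0]
ft_force: [-0.1, -0.1, -3.8]
opening: 0.0109
grip_force: 59.5
```

```bash
python3 - <<'E'
from h import *
go(.5299,.2373,.098,.228+np.pi/2)
im,d=capture("side"); P=cloud("side",d); 
s=(np.hypot(P[...,0]-.53,P[...,1]-.2375)<.1)&(P[...,2]>.07)&(P[...,2]<.1)&(im.min(2)>110)
q=P[s]; c=q.mean(0); _,_,V=np.linalg.svd(q-c); n=V[2]*np.sign(V[2,2]); print(len(q),c.round(4),"normal",n.round(3),"rms",((q-c)@n).std().round(4))
r=cv2.minAreaRect((q[:,:2]*1000).astype(np.float32)); print(r)
for h in range(4): 
    pass
cx,cy,th=.5295,.2375,.228
zt=c[2]
for _ in range(2):
    m=marks("side",im,cx,cy,th,zt-.002,"hole",r=.008); t,a,e=fit(L4,m); cx,cy,th=*t,a
print(m.round(4).tolist(),t.round(4),a.round(3),(e*1000).round(1))
cv2.imwrite("pics/p6.png",cv2.resize(im[235:345,280:400],(654,600)))
E
```

```text
t 20.1 pos [0.5304 0.2373 0.274 ] q [ 0.28  0.39 -0.17  1.01  0.    0.06] op 0.0109 gf 59.5 F [-0.1 -0.1 -3.8]
row [0.0001, 0.0002, -0.0008, 0.0005, 0.0001, 0.021]
1221 [0.5286 0.2522 0.0899] normal [0.001 0.002 1.   ] rms 0.0019
((528.1007690429688, 239.2285919189453), (150.7616729736328, 130.29505920410156), 13.184001922607422)
[[0.5795, 0.296], [0.4593, 0.2719], [0.4794, 0.1764], [0.6004, 0.2044]] [0.5297 0.2371] 0.214 [0.8 1.9 1.7 0.2]
```

View pics/p6.png

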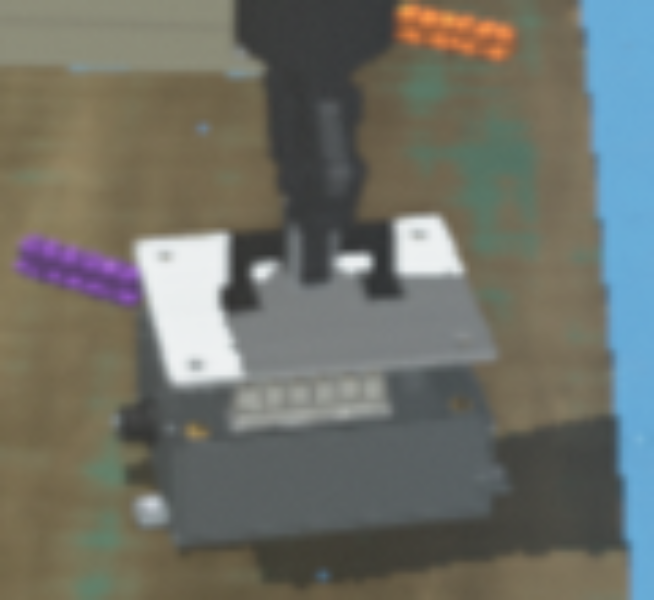

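The cover is level (normal [0.001, 0.002, 1]) and its underside is at 86 mm. Lowering to about 66 mm.

>>> drive_tool(increments="0 0 -0.001 0.0005 0 0.005 0; 0 0 -0.001 0.0005 0 0.01 0; 0 0 -0.001 0.0005 0 0.015 0; 0 0 -0.001 0.0005 0 0.018 0; 0 0 -0.001 0.0005 0 0.02 0; 0 0 -0.001 0.0005 0 0.02 0; 0 0 -0.001 0.0005 0 0.02 0; 0 0 -0.001 0.0005 0 0.02 0; 0 0 -0.001 0.0005 0 0.02 0; 0 0 -0.001 0.0005 0 0.02 0")

```text
time: 21.4
position: [0.5299, 0.2372, 0.254]
ee_rot: [0.0, -0.114, 0.993, 0.0]
ft_force: [-0.0, -0.5, -3.3]
opening: 0.0109
grip_force: 59.5
```

```bash
python3 - <<'E'
from h import *
go(.5299,.2373,.099,.228+np.pi/2)
L=dict(zip(["0","1","2","3"],L4))
for c in ["side","top"]:
  A={k:[] for k in L}; B={k:[] for k in L}
  for i in range(3):
    im,d=capture(c)
    for k in L:
        for n,D in (("hole",A),("thread",B)):
            r=[x for x in spot_point(c,n+k) if x["conf"]>.4]
            D[k]+= [w(c,x["at"]) for x in r if np.hypot(*(w(c,x["at"])[:2]-[.5295,.2375]))<.1]
  for n,D in (("hole",A),("thread",B)): print(c,n,{k:(len(v),np.mean(v,0).round(4).tolist()) for k,v in D.items() if v})
  if c=="side": im_s=im; P=cloud(c,d)
m=[marks("side",im_s,.5295,.2375,.228,.068,"hole",r=.008),marks("side",im_s,.5295,.2375,.228,.070,"hole",r=.008)]
for x in m: t,a,e=fit(L4,x); print(t.round(4),a.round(3),(e*1e3).round(1))
s=(np.hypot(P[...,0]-.53,P[...,1]-.2375)<.1)&(P[...,2]>.062)&(P[...,2]<.08)&(im_s.min(2)>110)
q=P[s];print(len(q),np.median(q[:,2]),cv2.minAreaRect((q[:,:2]*1000).astype(np.float32)))
print(observe()["time"])
E
```

```text
t 21.4 pos [0.5299 0.2372 0.254 ] q [ 0.28  0.41 -0.2   0.96  0.    0.05] op 0.0109 gf 59.5 F [-0.  -0.5 -3.3]
row [0.0001, 0.0002, 0.0002, -0.0, 0.0001, -0.0]
side hole {'0': (11, [0.5222, 0.2401, 0.0656]), '1': (11, [0.5222, 0.2401, 0.0656]), '2': (11, [0.5222, 0.2401, 0.0656]), '3': (11, [0.5222, 0.2401, 0.0656])}
side thread {'0': (9, [0.5444, 0.2684, 0.0565]), '1': (9, [0.5444, 0.2684, 0.0565]), '2': (9, [0.5444, 0.2684, 0.0565]), '3': (9, [0.5444, 0.2684, 0.0565])}
top hole {'0': (9, [0.5123, 0.2143, 0.0682]), '1': (9, [0.5123, 0.2143, 0.0682]), '2': (9, [0.5123, 0.2143, 0.0682]), '3': (9, [0.5123, 0.2143, 0.0682])}
top thread {'0': (9, [0.5149, 0.218, 0.0554]), '1': (9, [0.5149, 0.218, 0.0554]), '2': (9, [0.5149, 0.218, 0.0554]), '3': (9, [0.5149, 0.218, 0.0554])}
[0.5288 0.2369] 0.222 [0.7 1.6 1.2 0.6]
[0.5288 0.2399] 0.222 [0.8 1.5 1.1 0.4]
1221 0.06965775980613464 ((527.94580078125, 238.25718688964844), (152.7605438232422, 128.96786499023438), 14.392098426818848)
24.1
```

```bash
python3 - <<'E'
from h import *
th=.228; Rm=np.array([[np.cos(th),-np.sin(th)],[np.sin(th),np.cos(th)]]); E=L4@Rm.T+[.5295,.2375]
allv={"hole":{i:[] for i in range(4)},"thread":{i:[] for i in range(4)}}
for c in ["side","top"]:
  A={n:{i:[] for i in range(4)} for n in ("hole","thread")}
  for i in range(5):
    im,d=capture(c)
    for n in A:
        for x in spot_point(c,n+"0"):
            p=w(c,x["at"]); j=np.argmin(np.hypot(*(E-p[:2]).T))
            if np.hypot(*(E[j]-p[:2]))<.012: A[n][j].append(np.r_[p[:2]-E[j],p[2]]*1000)
  for n in A: print(c,n,{j:(len(v),np.mean(v,0).round(1).tolist()) for j,v in A[n].items() if v})
cv2.imwrite("pics/p7.png",cv2.resize(im[215:310,150:245],(600,600)))
E
```

```text
side hole {0: (5, [1.0, 0.2, 68.4]), 1: (5, [-3.3, -0.3, 66.7]), 2: (5, [-0.9, -2.1, 63.6]), 3: (4, [1.4, -0.3, 67.0])}
side thread {0: (6, [0.5, 3.2, 56.4]), 1: (4, [0.0, 0.3, 57.5]), 3: (5, [0.9, -0.2, 55.7])}
top hole {1: (5, [-4.6, -3.2, 70.2]), 2: (5, [1.2, -2.5, 66.2]), 3: (4, [1.4, -4.3, 66.6])}
top thread {1: (3, [5.3, 2.5, 58.3]), 2: (6, [-1.1, 0.4, 56.0]), 3: (4, [3.9, -1.4, 54.4])}
```

View pics/p7.png

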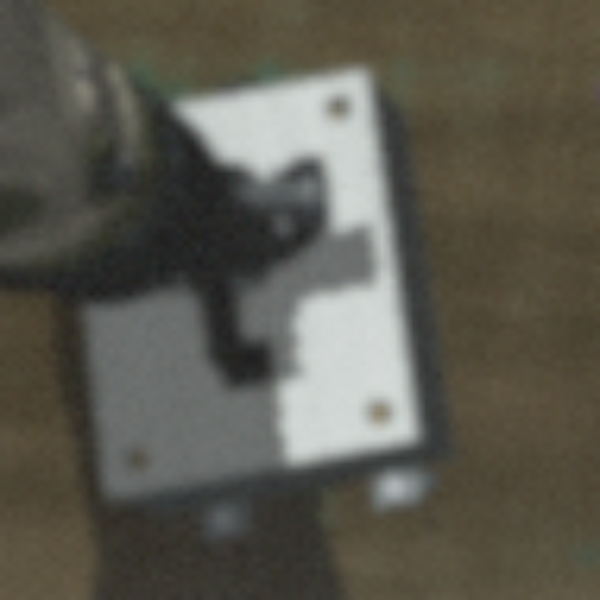

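Brass shows through all three visible holes: (337,106), (378,411) and (138,458). I'll measure the hole centres in the top camera as a final check.

```bash
python3 - <<'E'
from h import *
im,d=capture("top")
for z in (.068,.070):
    m=marks("top",im,.5295,.2375,.228,z,"hole",r=.008); t,a,e=fit(L4[1:],m[1:]); print(t.round(4),a.round(3),(e*1e3).round(1))
go(.5299,.2373,.099,.228+np.pi/2)
E
```

```text
[0.5296 0.2369] 0.229 [0.4 0.  0.3]
[0.5292 0.2363] 0.229 [0.2 0.1 0.2]
t 25.65 pos [0.5299 0.2372 0.2539] q [ 0.28  0.41 -0.2   0.96  0.    0.05] op 0.0111 gf 59.5 F [-0.6 -0.5 -2.4]
row [0.0001, 0.0, 0.0003, -0.0001, 0.0001, -0.0001]
```

The cover centre (0.529, 0.2366, yaw 0.229) matches the box (0.5295, 0.2374, yaw 0.228) to within about 1 mm, so I'm handing in.

```bash
python3 -c "
from station import *
print(hand_in())"
```

```text
the job is handed in; nothing more can be done
None
```

The job is handed in, with no verdict returned: the strip is released on the rail about 1 mm off centre, and the cover is held level about 11 mm above the box rim with its holes within about 1 mm of the threaded holes, by camera measurement.

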